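# Press a row of reagent bottles home in a spring rack and hold it

### The arm

A 6-joint arm with a two-finger parallel gripper is mounted at the origin on the work surface. World frame = base frame: x ahead of the robot, y to its left, z up, the work surface at z = 0. Lengths are in m, angles in rad, forces in N, time in s.
With the tool pointing down it reaches from about 0.225 to 0.875 m from the base axis. Payload 3.4 kg.
Tool frame: the origin (TCP) lies at the very end of the fingers, on their centre line; the grasp point (between the pads) lies 19 mm behind it; z points along the fingers, y is the line along which they close (so a half turn about z gives the same grasp; the last joint's range is limited). The gripper opens to 85 mm and grips with 20 to 120 N. Pads are 22 mm wide; open, the fingers measure 114 mm over their backs; the gripper's body (76 mm by 85 mm) begins 54 mm behind the grasp point. The pads swing forward as they close: fully open they stand 13 mm farther back than shut.
Start: joints at [1.012, 0.276, 1.505, -0, 1.361, -0.121], TCP at [0.244, 0.521, 0.231] pointing down, gripper open.
Joint ranges: [-2.89, 2.89], [-0.75, 2.08], [0.22, 2.7], [-1.18, 4.32], [0.11, 2.71], [-2.7, 2.7]. Speed limits (rad/s): [2.57, 2.57, 3.14, 3.14, 3.14, 3.14].

### API

Orientations are given as a unit quaternion [w, x, y, z].
In Python, from rig import manip, get_image, camera_info gives the robot as it stands. The module is installed in compiled form; this text tells all that it offers.
- The arm moves only by the shell command python3 -m crank 'ROWS' [FORCE]. ROWS is a JSON object of lists of equal length, an entry for each row: "translation": the shift along the tool's x, y, z in mm, a list of three; "roll": the turn about the tool's z in rad; "fingers": the opening, from 0 (shut) to 1 (fully open). A call has 1 to 8 rows; each row shifts and turns the commanded pose from where the row before left it, along the tool's axes as they then stand; what a row does not reach is not made up. A row lasts 1/10 s, in which the tool goes at most 50 mm and 8.59 degrees, less where a joint would pass 70% of its speed; a pose out of reach is approached as far as the arm can. A call is refused whole if a number of a shift passes 50 or a number of a turn 0.15, either way. A call with a gripper value outside its range is refused whole. The fingers move at their own pace and stop on an object; FORCE is the grip in N (left out, the last holds). Time passes only in rows, so rows that do not move let the fingers close. It gives the time, the measured TCP pose, the force, the opening and the grip force at its end, in the units of the state.
- manip.get_state(): the state, without advancing time (a new reading comes with each control period).
- get_image(name): name is "scene" or "side" or "wrist"; returns the picture (384x512x3 uint8, blue, green, red); there is no depth.
- camera_info(name): a dict with "mtx" (3x3 intrinsics, pixels), "D" ([k1, k2, p1, p2, k3] as OpenCV has them; the pictures are not rectified), "rvec" (rotation vector, rad) and "tvec" (3), from world to camera coordinates, as OpenCV has them. Camera axes: x right, y down, z forward; pixel columns grow to the right and rows downward; lengths in m; the calibration is good to about 2 mm. A picture is of the moment at which its call begins: read the wrist's pose just before it. camera_info takes no time and is no camera call; for the wrist camera it gives the pose at the moment of the call.
- manip.sign_off(): hands the job in; it is judged then, once.
The state is a dict: "clock": time; "qpos": joint angles; "qd": joint speeds; "effort": joint torques, N m; "position": TCP position; "ee_rot": TCP orientation; "contact_force": force on the tool from outside, world axes, zero at the start; "moment": the same for the moment, N m; "width": finger opening in m; "gripper_force": force on a finger pad.
Only numpy, scipy, OpenCV 4.12 (cv2) and the standard library are available. Lean on these libraries where they do the work, as an engineer would, in place of code of your own. Each camera call takes 0.05 s, during which the arm holds its last target. There are 200 camera calls.

### The job

First stand the blue-capped bottle in the lane of the spring rack and let go of it, then put the pink-capped bottle in the lane behind it, on the open side away from the orange sprung pusher. Push the row gently but firmly along the lane with the pink-capped bottle until the pusher meets its hard stop, and finish while still holding it there with both bottles upright, so that a colleague can fit the retaining bar: do not let go or ease off at the end. Leave the black-capped and green-capped bottles and the jar of pipettes where they stand.

Things in the scene. Friction and masses are not known exactly. Their poses are not given: they have to be found in the camera images.
- rack: fixed spring rack, grey base 250 x 84 x 6 mm. Origin: centre of its underside, on the bench. +x runs along the lane from the open loading end (x -125 mm) to the pusher, y across, z up. Lane floor 6 mm up; lane 60 mm wide, centred on y 0, between aluminium rails 12 mm thick, x -125 to 65 mm, tops 22 mm up. Blue spring housing at x 70 to 120 mm, 70 mm wide, top 60 mm up
- pusher_face (a point): centre of the front face of the orange pusher plate that the first bottle bears on (plate 54 mm wide, its top 55 mm above the bench); at rest this point is at x = 30 mm, y = 0, z = 31 mm in the rack's frame and it moves along the rack's +x
- pusher (a joint): travel of the sprung pusher in m: 0 at rest, 0.030 at its hard stop. The spring pushes back with 6 N at the start of the travel and 10.5 N at the stop; it returns when let go. Dragging the bottles along the lane floor adds a few newtons
- bottle_blue_mid (a point): small round white plastic bottle, blue cap and blue band low on its side: lower part 50 mm diameter and 60 mm high, shoulder, cap 35 mm diameter, 90 mm high overall, about 0.12 kg, firm; goes in first, next to the pusher. This point is on its axis half-way up, 45 mm above its underside; z is up when it stands
- bottle_pink_mid (a point): small round white plastic bottle, pink cap and pink band low on its side: lower part 50 mm diameter and 60 mm high, shoulder, cap 35 mm diameter, 90 mm high overall, about 0.12 kg, firm; goes in second, behind the blue-capped one, and is the one held and pushed. This point is on its axis half-way up, 45 mm above its underside; z is up when it stands
- bottle_black_mid (a point): small round white plastic bottle, black cap and black band low on its side: lower part 50 mm diameter and 60 mm high, shoulder, cap 35 mm diameter, 90 mm high overall, about 0.12 kg, firm; to be left alone. This point is on its axis half-way up, 45 mm above its underside; z is up when it stands
- bottle_green_mid (a point): small round white plastic bottle, green cap and green band low on its side: lower part 50 mm diameter and 60 mm high, shoulder, cap 35 mm diameter, 90 mm high overall, about 0.12 kg, firm; to be left alone. This point is on its axis half-way up, 45 mm above its underside; z is up when it stands
- jar_mid (a point): glass jar with pipettes sticking out, jar 110 mm diameter and 125 mm high, pipettes up to 310 mm, to be left alone; point on its axis 65 mm up
Mind the look-alikes: they are no part of the job. Leave any yellow look-alike of the part that bears bottle_blue_mid alone.

How it is judged:
On the way, in this order (a step that is already met when the one before it is completed fails the run):
1. the blue-capped bottle stands upright in the lane and has been let go (x of bottle_blue in the frame of rack between -0.115 and 0.045 m and y of bottle_blue in the frame of rack between -0.012 and 0.012 m and z of bottle_blue in the frame of rack below 0.016 m and angle between bottle_blue's own z axis and vertical below 0.12 rad and contact force between bottle_blue and the fingers below 0.1 N), for 0.2 s.
2. the row is pressed to the pusher's hard stop with the pink-capped bottle and held (x of bottle_blue in the frame of rack between 0.02 and 0.045 m and y of bottle_blue in the frame of rack between -0.012 and 0.012 m and z of each of bottle_blue, bottle_pink in the frame of rack below 0.016 m and angle between each of bottle_blue, bottle_pink's own z axis and vertical below 0.12 rad and x of bottle_pink in the frame of rack between -0.032 and -0.003 m and y of bottle_pink in the frame of rack between -0.012 and 0.012 m and value of joint pusher above 0.0275 m and contact force between pusher and bottle_blue above 6 N and contact force between bottle_blue and bottle_pink above 6 N and contact force between bottle_pink and the fingers above 4 N and contact force between bottle_blue and the fingers below 0.5 N and contact force between pusher and the arm below 0.5 N), for 0.5 s.
At the end, for the whole second after the job is handed in: Last second: fingers on the pink-capped bottle (over 4 N) only; it presses the blue-capped one (over 6 N), which presses the pusher (6 to 45 N) past 27.5 of its 30 mm; both within 12 mm of the lane's centre line, 10 mm of its floor, 0.12 rad of upright (all of step 2 and linear speed of bottle_pink below 0.02 m/s and contact force between pusher and bottle_blue below 45 N); the arm keeps its last pose, push and grip.
It fails at once if the black-capped or green-capped bottle or the jar of pipettes is moved more than 25 mm or tipped (distance of any of bottle_black_mid, bottle_green_mid, jar_mid from where it was at the start of the episode above 0.025 m or angle between any of bottle_black_mid, bottle_green_mid, jar_mid's own z axis and vertical above 0.3 rad).
It fails at once if the row is rammed: more than 70 N on the pusher (contact force between pusher and bottle_blue above 70 N).
It also fails if it takes over 64 s, if anything falls off the work surface, if the arm or the gripper's body presses on something with over 40 N, if the wrist force passes 120 N, or if a joint passes its speed limit or range.

## Working session

There is one attempt and no reset: what is moved stays moved. The work goes in short steps, Python scripts to look and compute and a shell command to move; the robot and the scene stay as the last step left them, time stands still between calls to the robot, and variables do not carry over. Pictures are saved under pics/ and viewed, at most 10 in all, crops included, and the job is handed in when it is done.

```bash
mkdir -p pics; python3 - <<'E'
from rig import manip, get_image, camera_info
import cv2
s=manip.get_state(); print({k:s[k] for k in('clock','position','ee_rot','width','contact_force')})
for n in('scene','side'):
    cv2.imwrite(f'pics/{n}0.png',get_image(n)); c=camera_info(n); print(n,c)
E
```

```text
{'clock': 0.0, 'position': array([0.24347544, 0.52032324, 0.23042515]), 'ee_rot': array([-3.06458866e-04,  2.17139703e-01,  9.76140103e-01, -8.68737085e-04]), 'width': 0.08555138714115046, 'contact_force': array([ 0.88819163, -0.05895448,  0.39999782])}
scene {'mtx': array([[435.26778424,   0.        , 258.80621568],
       [  0.        , 435.26778424, 188.25920352],
       [  0.        ,   0.        ,   1.        ]]), 'D': array([-0.07301256,  0.        ,  0.        ,  0.        ,  0.        ]), 'rvec': array([ 1.49830952,  1.92603567, -0.89750399]), 'tvec': array([ 0.23153031, -0.26743791,  1.81305758])}
side {'mtx': array([[392.85723586,   0.        , 261.34735543],
       [  0.        , 392.85723586, 193.43254115],
       [  0.        ,   0.        ,   1.        ]]), 'D': array([-0.00674879,  0.        ,  0.        ,  0.        ,  0.        ]), 'rvec': array([ 2.2759381 , -0.90134619,  0.34616339]), 'tvec': array([-0.47525433,  0.2581959 ,  0.8908244 ])}
```

View pics/scene0.png

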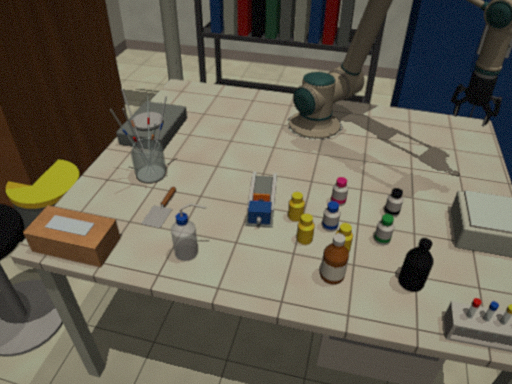

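View pics/side0.png

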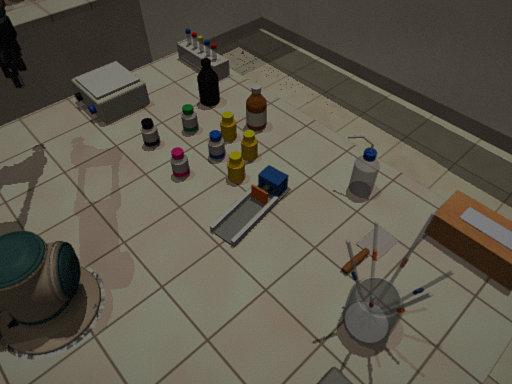

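The scene view shows the blue-capped bottle at (331,216), pink at (340,190), black at (394,201) and green at (384,229). The rack is at (262,200), its open end towards the robot.

Things that could be mistaken for the target:
- **Blue bottle:** yellow bottles at (296,206), (306,229) and (345,237), the blue-topped wash bottle at (184,237), and blue tube stoppers at (492,310).
- **Pink bottle:** red stoppers at (476,303).

In the side view, blue is at (216,146) and pink at (180,163). I'll check this choice in a close crop.

```bash
cat > h.py <<'E'
import cv2, numpy as np
from rig import manip, get_image, camera_info
def ray(n,uv,c=None):
    c=c or camera_info(n); R=cv2.Rodrigues(c['rvec'])[0]
    p=cv2.undistortPoints(np.float64([[uv]]),c['mtx'],c['D'])[0,0]
    return -R.T@c['tvec'], R.T@np.r_[p,1]
def plane(n,uv,z,c=None):
    o,d=ray(n,uv,c); return o+d*(z-o[2])/d[2]
def tri(a,b):
    (o1,d1),(o2,d2)=ray(*a),ray(*b)
    t=np.linalg.lstsq(np.c_[d1,-d2],o2-o1,rcond=None)[0]
    p,q=o1+t[0]*d1,o2+t[1]*d2
    return (p+q)/2,np.linalg.norm(p-q)
HUE={'blue':(105,128),'pink':(160,176),'green':(50,85),'orange':(3,16)}
def blobs(im,col,box):
    x0,y0,x1,y1=box; h=cv2.cvtColor(im,cv2.COLOR_BGR2HSV)[y0:y1,x0:x1]
    lo,hi=HUE[col]; m=cv2.inRange(h,(lo,110,50),(hi,255,255))
    n,_,st,ce=cv2.connectedComponentsWithStats(m)
    return [(st[i,4],(ce[i]+[x0,y0]).round(2).tolist(),(st[i,:4]+[x0,y0,0,0]).tolist()) for i in range(1,n) if st[i,4]>8]
E
python3 - <<'E'
from h import *
S=cv2.imread('pics/scene0.png');D=cv2.imread('pics/side0.png')
a=cv2.resize(S[165:265,235:405],None,fx=4,fy=4,interpolation=cv2.INTER_CUBIC)[:400,:680]
b=cv2.resize(D[100:250,135:300],None,fx=4,fy=4,interpolation=cv2.INTER_CUBIC)
cv2.imwrite('pics/ca.png',a);cv2.imwrite('pics/cb.png',b)
for n,im,bx in(('scene',S,(230,160,410,265)),('side',D,(135,95,300,250))):
    for c in HUE: print(n,c,blobs(im,c,bx))
E
```

```text
scene blue [(np.int32(421), [259.32, 211.05], [248, 201, 23, 23]), (np.int32(96), [332.74, 206.15], [328, 201, 11, 11]), (np.int32(36), [330.03, 226.69], [324, 224, 13, 5])]
scene pink [(np.int32(85), [341.26, 181.58], [337, 177, 10, 10]), (np.int32(41), [339.02, 200.51], [332, 197, 14, 7])]
scene green [(np.int32(97), [387.47, 219.06], [382, 214, 11, 12]), (np.int32(29), [382.72, 240.34], [377, 237, 12, 6])]
scene orange [(np.int32(111), [261.08, 196.49], [253, 193, 17, 8]), (np.int32(423), [335.72, 254.8], [324, 244, 25, 21])]
side blue [(np.int32(67), [214.72, 133.7], [210, 130, 11, 8]), (np.int32(307), [273.07, 175.13], [259, 166, 29, 20])]
side pink [(np.int32(122), [177.07, 153.08], [171, 147, 13, 13]), (np.int32(57), [180.58, 174.0], [173, 171, 15, 6])]
side green [(np.int32(54), [187.15, 107.09], [182, 104, 11, 7])]
side orange [(np.int32(210), [255.8, 101.23], [246, 95, 21, 14]), (np.int32(211), [259.19, 194.23], [251, 185, 17, 19])]
```

View pics/ca.png

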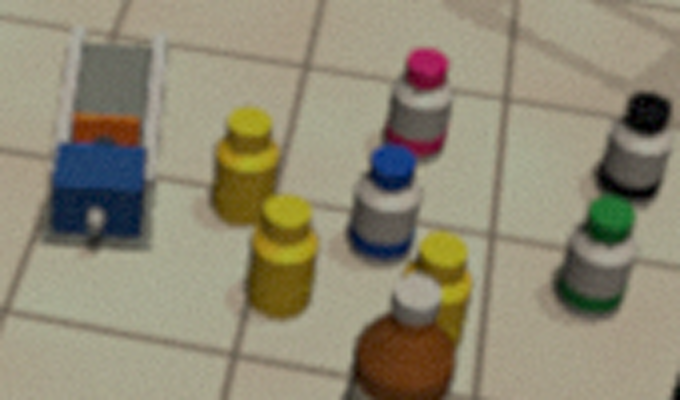

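View pics/cb.png

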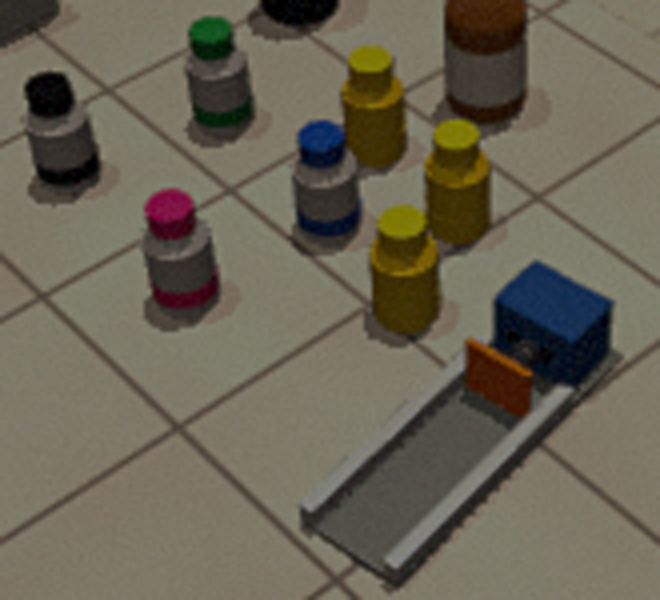

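The crops confirm the choice. In the second crop, blue is at (322,180), pink at (180,250), and three plain yellow look-alikes stand near blue. The rack's open end is at (350,540), with the orange pusher at (498,378) and the housing at (555,320).

```bash
python3 - <<'E'
from h import *
np.set_printoptions(precision=4,suppress=True)
for k,a,b in(('blue cap',(332.74,206.15),(214.72,133.7)),('pink cap',(341.26,181.58),(177.07,153.08)),('green cap',(387.47,219.06),(187.15,107.09))):
    print(k,*tri(('scene',a),('side',b)), plane('scene',a,.078),plane('side',b,.078))
cr=lambda p:(135+p[0]/4,100+p[1]/4); cs=lambda p:(235+p[0]/4,165+p[1]/4)
print('black',tri(('scene',cs((648,112))),('side',cr((48,95)))))
for i,p in enumerate([(250,120),(286,215),(443,250)]): print('yel scene',plane('scene',cs(p),.09))
for p in [(371,60),(456,134),(403,222)]: print('yel side',plane('side',cr(p),.09))
P={}
for nm,p,z in [('Lrail end out',(302,507),.022),('Rrail end out',(400,570),.022),('base near L',(303,527),.0),('base near R',(397,587),.0),('base far R',(622,355),.006),('h backL',(537,262),.06),('h backR',(613,300),.06),('h frontL',(495,300),.06),('h frontR',(573,345),.06)]:
    P[nm]=plane('side',cr(p),z); print('side',nm,P[nm])
for nm,p,z in [('railend L(-y world?)',(80,28),.022),('railend R',(162,36),.022),('base far L',(42,240),.0),('base far R',(150,246),.0),('h backL',(50,190),.06),('h backR',(142,195),.06),('h frontL',(58,143),.06),('h frontR',(146,148),.06)]:
    print('scene',nm,plane('scene',cs(p),z))
print('jar',plane('side',(367,320),0.0),plane('scene',(150,172),0.0))
c=camera_info('wrist'); print(c['mtx'][0,0],manip.get_state()['clock'])
E
```

```text
blue cap [0.5922 0.1348 0.0859] 0.0036885640683246694 [0.585  0.1333 0.078 ] [0.5975 0.1449 0.078 ]
pink cap [0.4639 0.147  0.0818] 0.0010849933980101262 [0.4595 0.1466 0.078 ] [0.4658 0.1516 0.078 ]
green cap [0.6093 0.2953 0.0869] 0.003474412210150584 [0.6011 0.2954 0.078 ] [0.6156 0.3084 0.078 ]
black (array([0.4745, 0.3221, 0.0796]), np.float64(0.0006581022733761785))
yel scene [0.5751 0.0236 0.09  ]
yel scene [0.6719 0.0667 0.09  ]
yel scene [0.6794 0.1791 0.09  ]
yel side [0.6747 0.1752 0.09  ]
yel side [0.6635 0.0648 0.09  ]
yel side [0.5732 0.0198 0.09  ]
side Lrail end out [ 0.3951 -0.0819  0.022 ]
side Rrail end out [ 0.4094 -0.1623  0.022 ]
side base near L [ 0.3941 -0.0809  0.    ]
side base near R [ 0.4085 -0.1587  0.    ]
side base far R [ 0.6529 -0.1218  0.006 ]
side h backL [ 0.6354 -0.0509  0.06  ]
side h backR [ 0.6478 -0.1137  0.06  ]
side h frontL [ 0.5882 -0.0579  0.06  ]
side h frontR [ 0.5978 -0.1247  0.06  ]
scene railend L(-y world?) [ 0.4102 -0.151   0.022 ]
scene railend R [ 0.4031 -0.0794  0.022 ]
scene base far L [ 0.6514 -0.1197  0.    ]
scene base far R [ 0.6367 -0.0374  0.    ]
scene h backL [ 0.6576 -0.1114  0.06  ]
scene h backR [ 0.6455 -0.0436  0.06  ]
scene h frontL [ 0.6045 -0.1193  0.06  ]
scene h frontR [ 0.5929 -0.0523  0.06  ]
jar [ 0.4972 -0.5084  0.    ] [ 0.4778 -0.5205  0.    ]
290.1416824561738 0.1
```

```bash
python3 -m crank '{"translation":[[0,0,-30],[0,0,-30],[0,0,-30],[0,0,-30],[-10,-35,-5],[-10,-35,-5],[-10,-35,-5],[-10,-35,-5]],"roll":[-0.15,-0.15,-0.15,-0.15,0,0,0,0],"fingers":[1,1,1,1,1,1,1,1]}' 40
python3 -m crank '{"translation":[[-12,-40,0],[-12,-40,0],[-12,-40,0],[-12,-40,0],[-12,-40,0],[-12,-40,0],[-12,-40,0],[-12,-40,0]],"roll":[0,0,0,0,0,0,0,0],"fingers":[1,1,1,1,1,1,1,1]}'
```

```text
clock: 0.9
position: [0.306, 0.3877, 0.3711]
ee_rot: [-0.0, -0.081, 0.997, -0.0]
contact_force: [1.0, -0.1, 0.4]
width: 0.0856
gripper_force: 0.0
clock: 1.7
position: [0.4525, 0.0872, 0.371]
ee_rot: [-0.0, -0.081, 0.997, 0.0]
contact_force: [0.6, 0.0, 1.0]
width: 0.0847
gripper_force: 0.0
```

```bash
python3 -m crank '{"translation":[[0,0,0],[0,0,0]],"roll":[0,0],"fingers":[1,1]}'
python3 - <<'E'
from h import *
np.set_printoptions(precision=4,suppress=True)
c=camera_info('wrist'); im=get_image('wrist'); cv2.imwrite('pics/w1.png',cv2.resize(im,(768,576),interpolation=cv2.INTER_CUBIC))
cv2.imwrite('pics/w1raw.png',im); np.save('w1.npy',c,allow_pickle=True)
s=manip.get_state(); print(s['position'],s['ee_rot'],s['contact_force'],ray('wrist',(256,192),c))
for k in('blue','pink','green','orange'):
    for b in blobs(im,k,(0,0,512,384)): print(k,b,plane('wrist',b[1],.083,c)[:2])
E
```

```text
clock: 1.9
position: [0.4523, 0.0882, 0.3707]
ee_rot: [-0.001, -0.08, 0.997, 0.0]
contact_force: [0.4, 0.2, 0.8]
width: 0.0856
gripper_force: 0.0
[0.4519 0.089  0.3709] [-0.0006 -0.0807  0.9967  0.0005] [ 0.4268  0.7996 -0.5542] (array([0.386 , 0.078 , 0.5129]), array([ 0.2588,  0.0634, -0.9641]))
blue (np.int32(831), [133.64, 233.06], [116, 222, 41, 27]) [ 0.6    -0.0768]
blue (np.int32(320), [264.45, 246.89], [255, 238, 20, 20]) [0.5904 0.1349]
pink (np.int32(398), [287.31, 172.06], [277, 161, 22, 23]) [0.4631 0.1479]
orange (np.int32(350), [137.49, 197.25], [117, 192, 39, 12]) [ 0.5387 -0.0739]
```

View pics/w1.png

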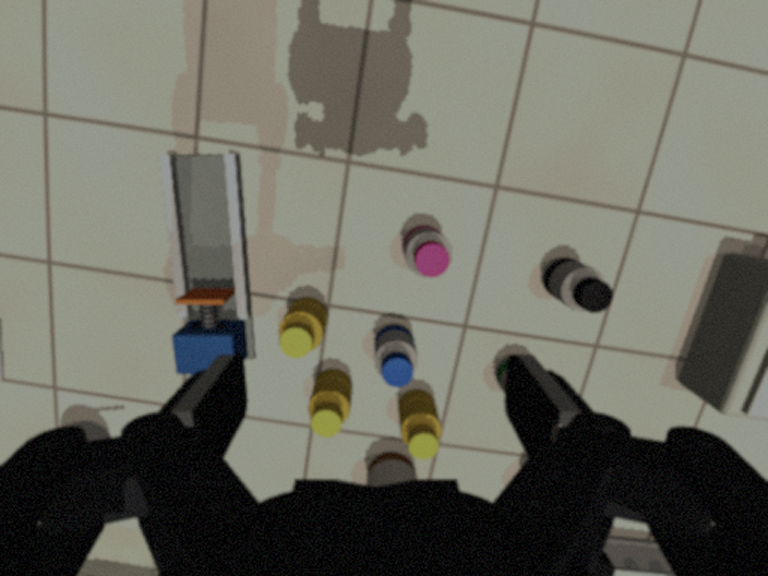

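The wrist view (768-wide) shows the lane from (205,153) to the orange plate at (205,297) and the housing at (210,347). The blue cap is at (398,371), the pink cap at (432,259), and the yellow look-alikes are beside blue. Next I'll compute the rack pose and the offsets.

```bash
python3 - <<'E'
from h import *
np.set_printoptions(precision=4,suppress=True)
c=np.load('w1.npy',allow_pickle=True).item(); f=1.5
im=cv2.imread('pics/w1raw.png'); g=cv2.cvtColor(im,cv2.COLOR_BGR2HSV)
print('pusher face', plane('wrist',(137.49,197.25),.031,c))
for nm,p,z in [('railL end mid',(170,154),.022),('railR end mid',(235,154),.022),('hFL',(176,335),.06),('hFR',(244,322),.06)]:
    print(nm,plane('wrist',(p[0]/f,p[1]/f),z,c))
# bright rail pixels -> line fits on z=.022
m=(g[...,2]>175)&(g[...,1]<40)
for nm,(x0,x1) in (('L',(105,125)),('R',(148,168))):
    ys,xs=np.nonzero(m[104:185,x0:x1]); xs=xs+x0; ys=ys+104
    P=np.array([plane('wrist',p,.022,c)[:2] for p in zip(xs,ys)])
    if len(P)<20: print(nm,len(P)); continue
    v=cv2.fitLine(P.astype(np.float32),cv2.DIST_HUBER,0,.001,.001).ravel(); print(nm,len(P),v,np.arctan2(v[1],v[0]))
for y in (110,130,150,170): print(y,g[y,104:172:2,2])
E
```

```text
pusher face [ 0.5572 -0.0922  0.031 ]
railL end mid [ 0.4052 -0.1445  0.022 ]
railR end mid [ 0.3945 -0.074   0.022 ]
hFL [ 0.5982 -0.1133  0.06  ]
hFR [ 0.5705 -0.0387  0.06  ]
L 0
R 0
110 [150 151 154 148 146  82  54  89  93  92  96  91 109 105 107 110 105 109
 108 107 110 107 111 135 152 155 132  69  98 147 148 150 152 151]
130 [151 153 147 149 150 146  91  53  90  96  95  94 109 108 110 106 104 112
 110 105 107 108 108 113 144 152 152 114  53 130 151 152 152 150]
150 [152 152 152 148 152 147 143  92  43  81  92 100 109 108 109 113 107 109
 105 109 104 105 111 106 122 151 152 150 103  65 136 151 153 153]
170 [151 150 152 149 146 146 142 142 109  52  82  93  94  97  94  92  97  96
  96  92  92  96  95  95  94 111 146 146 138  73  76 140 146 145]
```

```bash
python3 - <<'E'
from h import *
np.set_printoptions(precision=4,suppress=True)
c=np.load('w1.npy',allow_pickle=True).item()
im=cv2.imread('pics/w1raw.png'); v=cv2.GaussianBlur(cv2.cvtColor(im,cv2.COLOR_BGR2HSV)[...,2],(3,5),0).astype(float)
L,R=[],[]
for y in range(108,182,3):
    r=np.diff(v[y]); L.append((108+np.argmin(r[108:124])+.5,y)); R.append((145+np.argmax(r[145:160])+.5,y))
out=[]
for e in(L,R):
    P=np.float32([plane('wrist',p,.022,c)[:2] for p in e]); f=cv2.fitLine(P,cv2.DIST_HUBER,0,.001,.001).ravel()
    f[:2]*=np.sign(f[0]); out.append(f); print(f,np.arctan2(f[1],f[0]), np.abs((P-f[2:])@[-f[1],f[0]]).mean())
a=np.mean([np.arctan2(f[1],f[0]) for f in out]); u=np.array([np.cos(a),np.sin(a)]);n=np.array([-u[1],u[0]])
d=[f[2:]@n for f in out]; print('angle',a,'width',d[1]-d[0],'centre n',np.mean(d))
for nm,p,x in(('pusher',[.5572,-.0922],.03),('end',[.3998,-.1093],-.125),('side open',[.402,-.1205],-.125),('scene open',[.4066,-.115],-.125),('scene far',[.644,-.0785],.125),('side far R',[.6529,-.1218],.125)):
    p=np.array(p); print(nm,'origin s',p@u-x,'n',p@n)
E
```

```text
[ 0.9877  0.1563  0.4769 -0.1343] 0.15690947 0.00040727278
[ 0.9885  0.1513  0.4672 -0.0756] 0.15187372 0.0029562593
angle 0.15439159 width 0.059504777 centre n -0.17633428
pusher origin s 0.5063938518553972 n -0.1767889423072338
end origin s 0.5032364579573273 n -0.16948073531687258
side open origin s 0.50368796531111 n -0.18088582834601402
scene open origin s 0.5090790339320899 n -0.17615863240659238
scene far origin s 0.499268163330853 n -0.17659991306066514
side far R origin s 0.5014036717087031 n -0.22075350512713193
```

```bash
python3 -m crank '{"translation":[[-36,6,0],[-36,6,0],[-36,6,0],[-36,5,0],[0,0,45],[0,0,45],[0,0,45],[0,0,35]],"roll":[0,0,0,0,0,0,0,0],"fingers":[1,1,1,1,1,1,1,1]}'
python3 -m crank '{"translation":[[0,0,0],[0,0,0]],"roll":[0,0],"fingers":[1,1]}'
python3 - <<'E'
from h import *
np.set_printoptions(precision=4,suppress=True)
c=camera_info('wrist'); im=get_image('wrist')
s=manip.get_state(); print(s['position'],s['ee_rot'])
for k in('blue','pink'):
    for b in blobs(im,k,(0,0,512,384)): print(k,b,plane('wrist',b[1],.087,c)[:2])
E
```

```text
clock: 2.75
position: [0.5886, 0.1368, 0.1985]
ee_rot: [-0.002, -0.082, 0.997, 0.0]
contact_force: [-0.2, -0.1, 0.0]
width: 0.0858
gripper_force: 0.0
clock: 2.95
position: [0.5905, 0.1362, 0.2019]
ee_rot: [-0.0, -0.082, 0.997, 0.0]
contact_force: [1.8, 0.0, 0.3]
width: 0.0856
gripper_force: 0.0
[0.5917 0.136  0.2034] [ 0.0017 -0.0818  0.9967  0.0002]
blue (np.int32(3005), [35.3, 171.05], [0, 148, 71, 48]) [ 0.6065 -0.0602]
blue (np.int32(1051), [247.81, 185.47], [230, 168, 36, 37]) [0.5885 0.1345]
pink (np.int32(1575), [288.32, 41.7], [268, 19, 42, 47]) [0.4644 0.1476]
pink (np.int32(19), [264.47, 74.58], [260, 69, 10, 11]) [0.4924 0.1329]
pink (np.int32(11), [273.64, 80.45], [271, 79, 6, 4]) [0.4957 0.1413]
```

```bash
python3 -m crank '{"translation":[[2,-1,35],[0,0,40],[0,0,40],[0,0,35],[0,0,26],[0,0,0],[0,0,0],[0,0,0]],"roll":[0,0,0,0,0,0,0,0],"fingers":[1,1,1,1,1,1,0.3,0]}' 40
python3 -m crank '{"translation":[[0,0,0],[0,0,0],[0,0,0],[0,0,0]],"roll":[0,0,0,0],"fingers":[0,0,0,0]}'
```

```text
clock: 3.8
position: [0.5915, 0.1339, 0.0283]
ee_rot: [0.003, -0.081, 0.997, 0.0]
contact_force: [0.6, -0.5, -0.6]
width: 0.0592
gripper_force: 0.0
clock: 4.2
position: [0.5912, 0.1339, 0.0283]
ee_rot: [0.003, -0.081, 0.997, 0.0]
contact_force: [0.3, 0.9, 5.9]
width: 0.0489
gripper_force: 41.8
```

```bash
python3 -m crank '{"translation":[[0,0,-30],[0,0,-40],[0,0,-40],[0,0,-40],[20,-36,0],[20,-36,0],[20,-36,0],[20,-36,0]],"roll":[0,0,0,0,0,0,0,0],"fingers":[0,0,0,0,0,0,0,0]}'
python3 -m crank '{"translation":[[20,-36,0],[22,-36,0],[0,0,30],[0,0,30],[0,0,20],[0,0,0],[0,0,0]],"roll":[0,0,0,0,0,0,0],"fingers":[0,0,0,0,0,0,0]}'
python3 - <<'E'
from h import *
np.set_printoptions(precision=4,suppress=True)
s=manip.get_state(); print(s['position'],s['ee_rot'])
im=get_image('wrist'); cv2.imwrite('pics/w2.png',im); np.save('w2.npy',camera_info('wrist'))
im2=get_image('side'); cv2.imwrite('pics/w2s.png',np.vstack([im,cv2.resize(im2[95:275,130:320],(405,384))[:, :512]]) if 0 else np.hstack([cv2.resize(im,(400,300)),cv2.resize(im2[95:275,140:320],(400,400))[:300]]))
E
```

```text
clock: 5.0
position: [0.5328, -0.0228, 0.1768]
ee_rot: [0.001, -0.081, 0.997, -0.0]
contact_force: [0.2, 0.3, -0.6]
width: 0.0485
gripper_force: 41.9
clock: 5.7
position: [0.5039, -0.0996, 0.0963]
ee_rot: [0.001, -0.081, 0.997, -0.0]
contact_force: [0.7, -0.1, -0.4]
width: 0.049
gripper_force: 41.9
[ 0.5039 -0.0996  0.0963] [ 0.0007 -0.081   0.9967 -0.0003]
```

View pics/w2s.png

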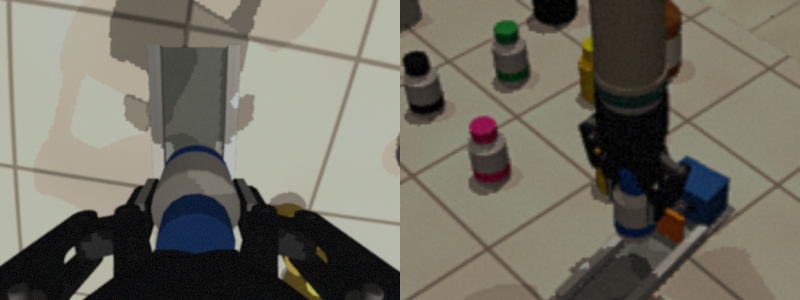

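The wrist crop shows the held bottle (centre x about 195) in line with the lane, whose rails run from 150 to 240, so it is centred. The side crop shows it upright over the lane in front of the pusher. Lowering it now.

```bash
python3 -m crank '{"translation":[[0,0,25],[0,0,20],[0,0,10],[0,0,4],[0,0,2],[0,0,0],[0,0,0]],"roll":[0,0,0,0,0,0,0],"fingers":[0,0,0,0,0,0,0]}'
```

```text
clock: 6.5
position: [0.5041, -0.0996, 0.0351]
ee_rot: [0.001, -0.081, 0.997, -0.0]
contact_force: [0.2, 0.3, -1.9]
width: 0.049
gripper_force: 41.9
```

```bash
python3 -m crank '{"translation":[[0,0,1],[0,0,0]],"roll":[0,0],"fingers":[0,0]}'; python3 -m crank '{"translation":[[0,0,0],[0,0,0],[0,0,0],[0,0,0],[0,0,-20],[0,0,-35],[0,0,-40],[0,0,-40]],"roll":[0,0,0,0,0,0,0,0],"fingers":[0.75,0.75,0.75,0.75,0.8,0.8,0.8,0.8]}'
python3 - <<'E'
from h import *
np.set_printoptions(precision=4,suppress=True)
im=get_image('wrist'); c=camera_info('wrist'); im2=get_image('side')
print(manip.get_state()['position'])
for k in('blue','pink'):
    for b in blobs(im,k,(0,0,512,384)): print(k,b,plane('wrist',b[1],.093,c)[:2],plane('wrist',b[1],.087,c)[:2])
cv2.imwrite('pics/w3.png',np.hstack([cv2.resize(im,(400,300)),cv2.resize(im2[125:275,140:320],(360,300))]))
E
```

```text
clock: 6.7
position: [0.504, -0.0997, 0.0344]
ee_rot: [0.001, -0.081, 0.997, -0.0]
contact_force: [-1.0, 0.4, 4.1]
width: 0.0486
gripper_force: 42.4
clock: 7.5
position: [0.5029, -0.0993, 0.1693]
ee_rot: [-0.0, -0.081, 0.997, 0.0]
contact_force: [1.7, 0.2, -0.5]
width: 0.0684
gripper_force: 0.0
[ 0.5071 -0.1006  0.1738]
blue (np.int32(1457), [249.52, 199.1], [229, 177, 42, 44]) [ 0.5092 -0.1005] [ 0.5111 -0.1002]
blue (np.int32(2775), [247.18, 297.92], [214, 277, 68, 44]) [ 0.6021 -0.0876] [ 0.6064 -0.087 ]
pink (np.int32(482), [468.11, 174.84], [457, 157, 36, 43]) [0.4605 0.0698] [0.4611 0.0746]
```

View pics/w3.png

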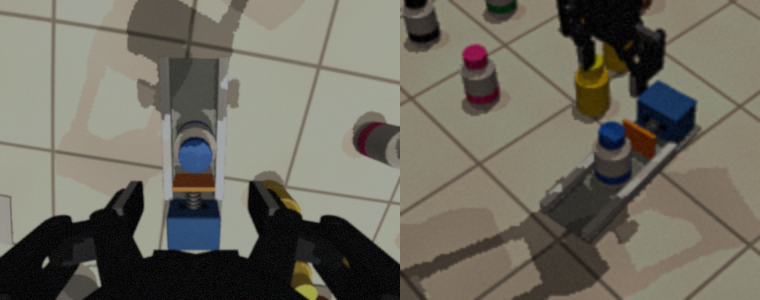

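The crops show the blue-capped bottle upright and centred in the lane, released, just in front of the pusher. Pink is at about (0.464, 0.148), so I'll go for it next.

```bash
python3 -m crank '{"translation":[[0,35,-10],[0,36,-10],[0,36,0],[0,36,0],[0,36,0],[0,36,0],[2,36,0],[0,0,0]],"roll":[0,0,0,0,0,0,0,0],"fingers":[1,1,1,1,1,1,1,1]}'
python3 -m crank '{"translation":[[0,0,0],[0,0,0]],"roll":[0,0],"fingers":[1,1]}'
python3 - <<'E'
from h import *
np.set_printoptions(precision=4,suppress=True)
c=camera_info('wrist'); im=get_image('wrist')
s=manip.get_state(); print(s['position'],s['ee_rot'])
for b in blobs(im,'pink',(0,0,512,384)): print(b,plane('wrist',b[1],.087,c)[:2])
E
```

```text
clock: 8.4
position: [0.4591, 0.1514, 0.1874]
ee_rot: [-0.001, -0.083, 0.997, 0.001]
contact_force: [0.4, -1.2, 0.3]
width: 0.0856
gripper_force: 0.0
clock: 8.6
position: [0.4608, 0.1472, 0.1878]
ee_rot: [-0.0, -0.081, 0.997, -0.0]
contact_force: [0.6, 0.6, 0.2]
width: 0.0854
gripper_force: 0.0
[0.461  0.147  0.1879] [-0.0003 -0.0805  0.9968 -0.0003]
(np.int32(45), [249.27, 156.67], [238, 155, 24, 5]) [0.4303 0.1422]
(np.int32(1227), [249.62, 193.56], [231, 174, 39, 40]) [0.4621 0.1477]
```

```bash
python3 -m crank '{"translation":[[-1,0,35],[0,0,40],[0,0,40],[0,0,30],[0,0,14],[0,0,0],[0,0,0],[0,0,0]],"roll":[0,0,0,0,0,0,0,0],"fingers":[1,1,1,1,1,1,0.3,0]}' 60
python3 -m crank '{"translation":[[0,0,0],[0,0,0],[0,0,0],[0,0,0]],"roll":[0,0,0,0],"fingers":[0,0,0,0]}'
python3 -m crank '{"translation":[[0,0,-30],[0,0,-40],[0,0,-40],[0,0,-30],[0,0,0]],"roll":[0,0,0,0,0],"fingers":[0,0,0,0,0]}'
```

```text
clock: 9.45
position: [0.4631, 0.1478, 0.0304]
ee_rot: [0.001, -0.081, 0.997, 0.0]
contact_force: [-0.1, -0.4, -0.8]
width: 0.0589
gripper_force: 0.0
clock: 9.85
position: [0.4631, 0.148, 0.0309]
ee_rot: [0.002, -0.081, 0.997, -0.0]
contact_force: [-0.2, -1.9, 5.9]
width: 0.0485
gripper_force: 62.1
clock: 10.35
position: [0.4651, 0.1488, 0.1744]
ee_rot: [0.006, -0.081, 0.997, 0.001]
contact_force: [0.8, 0.9, -1.3]
width: 0.0483
gripper_force: 62.4
```

```bash
python3 -m crank '{"translation":[[9,-36,0],[9,-36,0],[9,-36,0],[9,-36,0],[9,-36,0],[8,-36,0],[8,-34,0],[0,0,0]],"roll":[0,0,0,0,0,0,0,0],"fingers":[0,0,0,0,0,0,0,0]}'
python3 -m crank '{"translation":[[0,0,30],[0,0,35],[0,0,20],[0,0,0],[0,0,0]],"roll":[0,0,0,0,0],"fingers":[0,0,0,0,0]}'
python3 - <<'E'
from h import *
s=manip.get_state(); p=s['position'][:2]; a=.156; d=p-np.array([.5248,-.0959]); print(s['position'],'rack x,y',d@[np.cos(a),np.sin(a)],d@[-np.sin(a),np.cos(a)])
im=get_image('wrist'); im2=get_image('side')
cv2.imwrite('pics/w4.png',np.hstack([cv2.resize(im,(400,300)),cv2.resize(im2[125:275,140:320],(360,300))]))
E
```

```text
clock: 11.15
position: [0.4417, -0.112, 0.1687]
ee_rot: [-0.0, -0.079, 0.997, -0.001]
contact_force: [0.4, 0.3, -0.8]
width: 0.048
gripper_force: 62.5
clock: 11.65
position: [0.4419, -0.1079, 0.0842]
ee_rot: [-0.0, -0.081, 0.997, 0.0]
contact_force: [0.5, -0.9, -1.0]
width: 0.0479
gripper_force: 62.6
[ 0.44190895 -0.10785191  0.08424269] rack x,y -0.0837414195276186 0.0010718483726207817
```

View pics/w4.png

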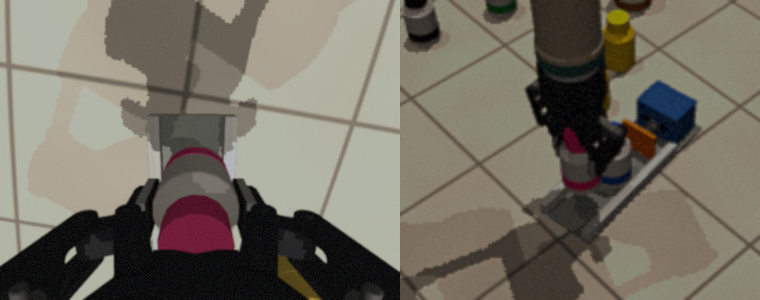

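The wrist crop shows pink within 1–2 mm of the lane's centre line (lane centre about 193, bottle about 196). The side crop shows it upright and behind blue. Lowering it now.

```bash
python3 -m crank '{"translation":[[0,-1,20],[0,0,15],[0,0,7],[0,0,3],[0,0,1],[0,0,0],[0,0,0]],"roll":[0,0,0,0,0,0,0],"fingers":[0,0,0,0,0,0,0]}'
```

```text
clock: 12.45
position: [0.4427, -0.1096, 0.0389]
ee_rot: [0.001, -0.081, 0.997, -0.0]
contact_force: [-0.4, 0.6, -0.7]
width: 0.0477
gripper_force: 62.6
```

```bash
python3 -m crank '{"translation":[[0,0,1.5],[-6,0,0],[-6,0,0],[-6,0,0],[-6,0,0],[-6,0,0],[0,0,0]],"roll":[0,0,0,0,0,0,0],"fingers":[0,0,0,0,0,0,0]}' 80
python3 -m crank '{"translation":[[-4,0,0],[-4,0,0],[-4,0,0],[-4,0,0],[-4,0,0],[-4,0,0],[0,0,0]],"roll":[0,0,0,0,0,0,0],"fingers":[0,0,0,0,0,0,0]}'
```

```text
clock: 13.15
position: [0.4717, -0.1046, 0.0372]
ee_rot: [-0.0, -0.081, 0.997, -0.0]
contact_force: [-1.4, 0.4, 1.7]
width: 0.048
gripper_force: 83.6
clock: 13.85
position: [0.4847, -0.1011, 0.0375]
ee_rot: [-0.011, -0.083, 0.996, 0.001]
contact_force: [-25.1, -7.5, 27.9]
width: 0.0479
gripper_force: 86.6
```

```bash
python3 - <<'E'
from h import *
im=get_image('wrist'); im2=get_image('side'); print(manip.get_state()['position'],manip.get_state()['contact_force'],manip.get_state()['moment'])
cv2.imwrite('pics/w5.png',np.hstack([cv2.resize(im,(400,300)),cv2.resize(im2[140:240,190:310],(360,300),interpolation=cv2.INTER_CUBIC)]))
E
```

```text
[ 0.48461577 -0.10105515  0.03750716] [-23.592916    -6.74277557  27.86451437] [-1.31235396  3.98395938 -0.04419572]
```

View pics/w5.png

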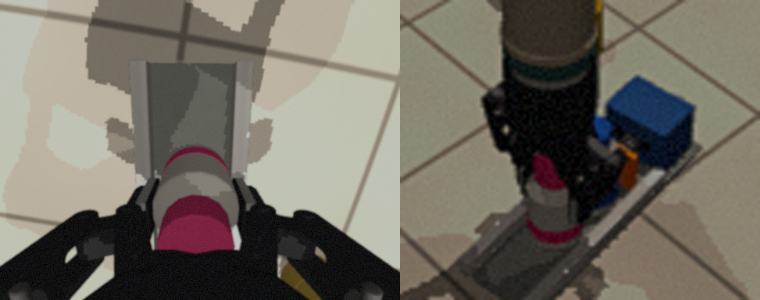

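Pink's leading base edge is probably wedged on the lane floor: there is 28 N of vertical force and a slight tool pitch. In the crops both bottles still stand in the lane. I'll ease off the floor slightly, since up to 10 mm of height is allowed.

```bash
python3 -m crank '{"translation":[[5,0,0],[4,0,-1],[0,0,-1],[0,0,0]],"roll":[0,0,0,0],"fingers":[0,0,0,0]}' 110
python3 -m crank '{"translation":[[-3,0,0],[-3,0,0],[-3,0,0],[0,0,0],[0,0,0]],"roll":[0,0,0,0,0],"fingers":[0,0,0,0,0]}'
```

```text
clock: 14.35
position: [0.4819, -0.1015, 0.0376]
ee_rot: [-0.005, -0.081, 0.997, 0.001]
contact_force: [-8.2, -0.8, 1.0]
width: 0.0473
gripper_force: 113.3
clock: 14.85
position: [0.4888, -0.0998, 0.0376]
ee_rot: [-0.007, -0.082, 0.997, 0.002]
contact_force: [-12.2, -2.3, 5.2]
width: 0.0472
gripper_force: 114.0
```

```bash
python3 -m crank '{"translation":[[0,0,-1],[-2.5,0,0],[-2.5,0,0],[-2.5,0,0],[-2.5,0,0],[0,0,0],[0,0,0]],"roll":[0,0,0,0,0,0,0],"fingers":[0,0,0,0,0,0,0]}'
```

```text
clock: 15.55
position: [0.4993, -0.0981, 0.0377]
ee_rot: [-0.006, -0.082, 0.997, 0.002]
contact_force: [-8.0, -1.8, -2.2]
width: 0.0472
gripper_force: 113.4
```

```bash
python3 -m crank '{"translation":[[0,0,-0.5],[-2,0,0],[-2,0,0],[-2,0,0],[0,0,0],[0,0,0]],"roll":[0,0,0,0,0,0],"fingers":[0,0,0,0,0,0]}'
```

```text
clock: 16.15
position: [0.5044, -0.0971, 0.038]
ee_rot: [-0.007, -0.082, 0.997, 0.002]
contact_force: [-10.3, -1.1, -3.1]
width: 0.0471
gripper_force: 113.3
```

```bash
python3 -m crank '{"translation":[[-2,0,0],[-2,0,0],[-1.5,0,0],[0,0,0],[0,0,0]],"roll":[0,0,0,0,0],"fingers":[0,0,0,0,0]}'
```

```text
clock: 16.65
position: [0.5084, -0.0961, 0.0378]
ee_rot: [-0.008, -0.082, 0.997, 0.002]
contact_force: [-11.5, -2.6, -1.5]
width: 0.0472
gripper_force: 113.5
```

```bash
python3 -m crank '{"translation":[[-1.5,0,0],[-1.5,0,0],[0,0,0],[0,0,0],[0,0,0]],"roll":[0,0,0,0,0],"fingers":[0,0,0,0,0]}'
```

```text
clock: 17.15
position: [0.5085, -0.096, 0.0378]
ee_rot: [-0.011, -0.082, 0.997, 0.002]
contact_force: [-17.2, -5.1, 3.3]
width: 0.0473
gripper_force: 114.2
```

```bash
python3 -m crank '{"translation":[[-1,0,0],[0,0,0],[0,0,0],[0,0,0],[0,0,0],[0,0,0],[0,0,0],[0,0,0]],"roll":[0,0,0,0,0,0,0,0],"fingers":[0,0,0,0,0,0,0,0]}'
python3 - <<'E'
from h import *
im=get_image('scene'); im2=get_image('side'); s=manip.get_state(); print(s['position'],s['contact_force'],s['qd'].round(3))
cv2.imwrite('pics/w6.png',np.hstack([cv2.resize(im[150:250,210:320],(330,300),interpolation=cv2.INTER_CUBIC),cv2.resize(im2[130:230,200:320],(360,300),interpolation=cv2.INTER_CUBIC)]))
E
```

```text
clock: 17.95
position: [0.5085, -0.096, 0.0378]
ee_rot: [-0.012, -0.082, 0.997, 0.002]
contact_force: [-19.6, -6.4, 4.6]
width: 0.047
gripper_force: 114.3
[ 0.50846286 -0.0959968   0.03778267] [-19.1224066   -5.24262972   5.29726491] [ 0.    -0.    -0.     0.     0.     0.002]
```

View pics/w6.png

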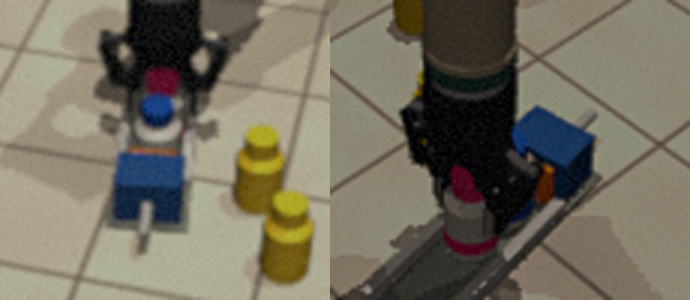

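The row is at the hard stop: motion stopped while the force rose from about 12 N to 20 N. The crops show both bottles upright, the pusher against the housing and its rod out at the back. Handing it in while still holding.

```bash
python3 -c "from rig import manip; print(manip.sign_off())"
```

```text
the job is handed in; nothing more can be done
None
```

I handed the job in with both bottles upright in the lane and the pink-capped one still gripped, pressing the row against the pusher's hard stop with about 20 N; the hand-in reported no verdict.

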